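Hang the ice mallet in its collar over the sprung well flap

TASK

Take the ice mallet out of the black drying block and put it away in the oak well stand: feel its handle down through the brass collar, push it on past the red spring flap and ease it down until the head sits fully home on the collar, and only then let go of it. Work gently, never leaning hard or jolting on the stand, and leave the dominoes, bottle, bell and lime squeezer alone.

Things in the scene. Friction and masses are not known exactly. Their poses are not given: they have to be found in the camera images.
- mallet_head (a point): Centre of the ice mallet's dark wooden head, a block 66 mm along x, 42 mm along y, 52 mm high, with two brass bands. Grip it across the 42 mm (y) from above. Its underside is 26 mm below this point. Mallet mass 0.2 to 0.35 kg. It starts upright, head up, handle 50 mm deep in the drying block.
- mallet_foot (a point): Lower end of the mallet's round pale handle, on its axis, 146 mm below the head's centre. The handle is 18 mm in diameter and 120 mm long below the head; its lowest 8 mm are a thin straight steel pilot pin, 8 mm in diameter, below a square shoulder with a 1 mm chamfer.
- block: Black drying block, fixed, 90 x 90 x 60 mm high, with a blind round hole 21 mm across and 50 mm deep in the middle of its top (1.5 mm of play round the handle, which may lean slightly). Origin: centre of its underside, on the table.
- well: Fixed oak well stand: a 130 x 130 mm tray, two upright cheeks on its y sides and a top plate whose upper face is 130 mm above the table. Origin: centre of its underside. The stand is spoilt if the mallet pushes on it with more than 30 N; keep the gripper itself off it.
- well_mouth (a point): Middle of the stand, level with the top of its brass collar, 144 mm up. Collar: 56 mm outside, 14 mm high, straight bore 21.4 mm; fixed, but off-centre: the bore's axis is 5 mm from this point in an unknown horizontal direction, new each time. Find it by feel: let the thin pin into the bore and touch its wall on opposite sides to centre on it. Pressing down off-centre jams the shoulder on the collar.
- flap (a joint): Red flap below the collar, hinged along the stand's y at its -x side, with a stiff hinge and a weak closing spring. 0: shut and level, its top 44 mm below the collar's top. Grows (rad) as the handle pushes it down, to 1.0-1.25 with the handle fully in. Takes about 2 to 5 N to push aside; past it little holds the mallet, which would drop if let go early; hold it until it is home.
- bottle: Amber longneck bottle, standing, 60 mm across, 230 mm high, origin under its middle. Leave alone.
- bell: Small brass bell with wooden knob, 52 mm across, 63 mm high, origin under its middle. Leave alone.
- squeezer: Tin lime squeezer lying down, origin under its 66 mm wide bowl, two handles running 165 mm to its -x, 30 mm high. Leave alone.
- domino0: White domino lying flat, 50 x 25 x 10 mm, origin under its middle. Leave alone.
- domino1: White domino lying flat, 50 x 25 x 10 mm, origin under its middle. Leave alone.
- domino2: White domino lying flat, 50 x 25 x 10 mm, origin under its middle. Leave alone.
- domino3: White domino lying flat, 50 x 25 x 10 mm, origin under its middle. Leave alone.
- domino4: White domino lying flat, 50 x 25 x 10 mm, origin under its middle. Leave alone.

How it is judged:
By the outcome, as a careful person would: the job done as asked, in the order asked, and still so for the second after the job is handed in, with the robot touching nothing.
It also fails if it takes over 72 s, if anything falls off the work surface, if the arm or the gripper's body presses on something with over 40 N, if the wrist force passes 120 N, or if a joint passes its speed limit or range.

ROBOT

A 6-joint arm with a two-finger parallel gripper is mounted at the origin on the work surface. World frame = base frame: x ahead of the robot, y to its left, z up, the work surface at z = 0. Lengths are in m, angles in rad, forces in N, time in s.
With the tool pointing down it reaches from about 0.4 to 0.825 m from the base axis. Payload 7 kg.
Tool frame: the origin (TCP) lies midway between the tips of the shut fingers; the grasp point (between the pads) lies 19 mm behind it; z points along the fingers, y is the direction in which the jaws open and shut (so a half turn about z gives the same grasp; the last joint's range is limited). The gripper opens to 85 mm and grips with 20 to 120 N. Pads are 22 mm wide; open, the fingers measure 114 mm over their backs; the gripper's body (76 mm by 85 mm) begins 54 mm behind the grasp point. The pads swing forward as they close: fully open they stand 13 mm farther back than shut.
Start: joints at [-0.987, 0.359, 0.012, 0, -1.224, -0.288], TCP at [0.197, -0.646, 0.231] pointing down, gripper open.
Joint ranges: [-3.07, 3.07], [-1.43, 2.12], [-1.02, 1.25], [-3.03, 1.67], [-3.05, -0], [-3.03, 3.03]. Speed limits (rad/s): [2.39, 2.39, 3.01, 3.14, 3.14, 3.14].

INTERFACE

Orientations are given as a unit quaternion [w, x, y, z].
In Python, from station import * gives the robot as it stands.
- The arm moves only by the tool jog_arm, never from a script. Its argument "steps" is text: rows parted by semicolons, each of 7 numbers parted by spaces: the opening in per cent of the stroke, from 0 (shut) to 100 (fully open), then the shift along the tool's x, y, z each as a share of 30 cm, from -1 to 1, then the turn, a rotation vector about the tool's x, y, z each as a share of pi/2 rad, from -1 to 1. In form: hand x y z wx wy wz; .... A call has 1 to 10 rows; each row shifts and turns the commanded pose from where the row before left it, along the tool's axes as they then stand; what a row does not reach is not made up. A row lasts 1/10 s, in which the tool goes at most 50 mm and 8.59 degrees, less where a joint would pass 70% of its speed; a pose out of reach is approached as far as the arm can. A call with a number of a shift or a turn outside -1 to 1 is refused whole. A call with a gripper value outside its range is refused whole. The fingers move at their own pace and stop on an object; "grip_force" is the grip in N (left out, the last holds). Time passes only in rows, so rows that do not move let the fingers close. It gives the time, the measured TCP pose, the force and the opening at its end, in the units of the state.
- get_obs(): the state, without advancing time (a new reading comes with each control period).
- snapshot(name): name is "scene" or "top" or "wrist"; returns the picture (480x640x3 uint8, red, green, blue); there is no depth.
- get_calibration(name): a dict with "mtx" (3x3 intrinsics, pixels), "rvec" (rotation vector, rad) and "tvec" (3), from world to camera coordinates, as OpenCV has them. Camera axes: x right, y down, z forward; pixel columns grow to the right and rows downward; lengths in m; the calibration is good to about 2 mm. A picture is of the moment at which its call begins: read the wrist's pose just before it. get_calibration takes no time and is no camera call; for the wrist camera it gives the pose at the moment of the call.
- finish_job(): hands the job in, once; it reports no verdict.
Trained networks look in the newest picture that a camera, given by its name, has taken for a name from the list of things; names that differ only in an ending like _2 or _b are one class to them, and where a whole thing is asked for, a point or a joint stands for the part that bears it (a point fixed in the world has none). Each returns a list of dicts, best first, with "conf" (0 to 1); they miss things now and then, are a little off and sometimes report something else, mostly with a low value. They report only what shows in the picture. A call takes as long as a camera call.
- spot_in(camera, query): "rect" ([left, top, width, height] in pixels, round what is visible of it).
The state is a dict: "t": time; "joints": joint angles; "qvel": joint speeds; "effort": joint torques, N m; "tcp_pos": TCP position; "tcp_rot": TCP orientation; "force": force on the tool from outside, world axes, zero at the start; "ft_torque": the same for the moment, N m; "grip_width": finger opening in m.
Only numpy, scipy, OpenCV 4.12 (cv2) and the standard library are available. Lean on these libraries where they do the work, as an engineer would, in place of code of your own. Each camera call takes 0.05 s, during which the arm holds its last target.

## Working session

There is one attempt and no reset: what is moved stays moved. The work goes in short steps, Python scripts to look and compute and a tool call to move; the robot and the scene stay as the last step left them, time stands still between calls to the robot, and variables do not carry over. Pictures are saved under pics/ and viewed, and the job is handed in when it is done.

Besides the shell and the picture viewer there is one more tool, called after "Call:" by a JSON object that holds its "op" and its "data", one argument or row to a line. jog_arm: Moves the arm, as the interface text tells. Its arguments: {"type":"object","properties":{"steps":{"type":"string"},"grip_force":{"type":"number"}},"required":["steps"]}

```bash
mkdir -p pics; ls; cat > h.py <<'E'
from station import *
import numpy as np, cv2
from scipy.spatial.transform import Rotation as R
def save(n,f):
    im=snapshot(n); cv2.imwrite('pics/'+f,cv2.cvtColor(im,cv2.COLOR_RGB2BGR)); return im
def ray(cal,u,v):
    K=np.array(cal['mtx'],float);Rm=cv2.Rodrigues(np.array(cal['rvec'],float))[0];t=np.array(cal['tvec'],float).ravel()
    d=Rm.T@np.linalg.inv(K)@np.array([u,v,1.]); c=-Rm.T@t; return c,d/np.linalg.norm(d)
def atz(cal,u,v,z):
    c,d=ray(cal,u,v); return c+d*(z-c[2])/d[2]
def proj(cal,p):
    return cv2.projectPoints(np.array([p],float),np.array(cal['rvec'],float),np.array(cal['tvec'],float),np.array(cal['mtx'],float),None)[0].ravel()
E
python3 - <<'E'
from h import *
for n in ['scene','top','wrist']:
    save(n,n+'0.png')
    for q in ['mallet_head','block','well','flap']:
        print(n,q,spot_in(n,q)[:2])
    c=get_calibration(n); print(ray(c,320,240), c['mtx'])
o=get_obs(); print(o)
E
```

```text
pics
scene mallet_head [{'rect': [299.5, 130.2, 35.5, 49.8], 'conf': 0.56}, {'rect': [289.4, 158.3, 51.5, 54.5], 'conf': 0.19}]
scene block [{'rect': [288.6, 160.3, 54.5, 53.9], 'conf': 0.91}]
scene well [{'rect': [231.5, 132.1, 70.5, 38.5], 'conf': 0.66}, {'rect': [421.5, 271.8, 114.5, 116.6], 'conf': 0.64}]
scene flap [{'rect': [484.8, 309.2, 5.9, 10.1], 'conf': 0.46}]
(array([0.90598564, 0.33896315, 0.85140737]), array([-0.34319094, -0.46182292, -0.81788726])) [[440.49568632   0.         323.79712046]
 [  0.         440.49568632 236.54180462]
 [  0.           0.           1.        ]]
top mallet_head [{'rect': [381.0, 271.3, 31.6, 35.0], 'conf': 0.83}]
top block [{'rect': [365.6, 271.1, 44.1, 37.8], 'conf': 0.72}]
top well [{'rect': [134.0, 257.1, 82.8, 58.2], 'conf': 0.97}]
top flap [{'rect': [163.4, 282.4, 7.5, 4.8], 'conf': 0.55}, {'rect': [136.3, 252.8, 80.1, 62.9], 'conf': 0.47}]
(array([ 0.44905797, -0.0958922 ,  1.21424002]), array([ 0.1134445 , -0.00309074, -0.99353953])) [[482.964513     0.         318.09258991]
 [  0.         482.964513   231.9463335 ]
 [  0.           0
[... 329 characters left out ...]
        0.           1.        ]]
{'t': 0.75, 'joints': array([-9.86857446e-01,  3.58537962e-01,  1.19061126e-02,  1.39856231e-05,
       -1.22410310e+00, -2.88137836e-01]), 'qvel': array([ 0.00026439, -0.00061315,  0.00042083, -0.0014579 , -0.00047083,
       -0.0004268 ]), 'effort': array([-2.16344342e-03, -5.82834470e+01,  2.93622476e+01,  6.94106877e+00,
       -6.38025176e-04,  5.67050790e-06]), 'tcp_pos': array([ 0.19676336, -0.64566444,  0.23134758]), 'tcp_rot': array([ 7.00006647e-06, -1.47364252e-01,  9.89082290e-01, -3.05951237e-05]), 'force': array([0.41610438, 0.13535922, 0.97882641]), 'ft_torque': array([ 0.00368988, -0.03443644,  0.03294316]), 'grip_width': 0.08523282459763397}
```

View pics/scene0.png

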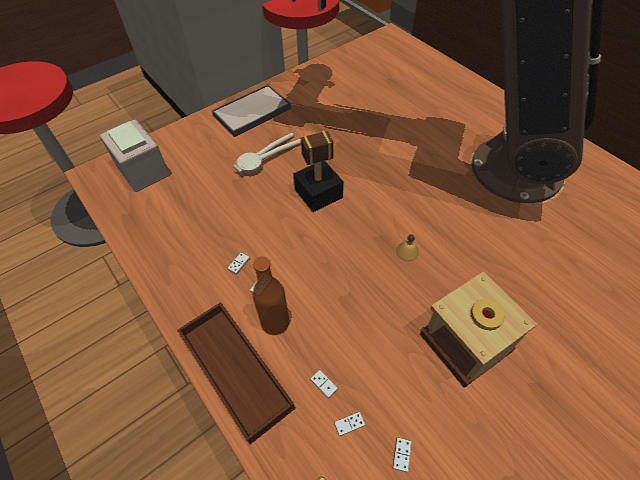

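View pics/top0.png

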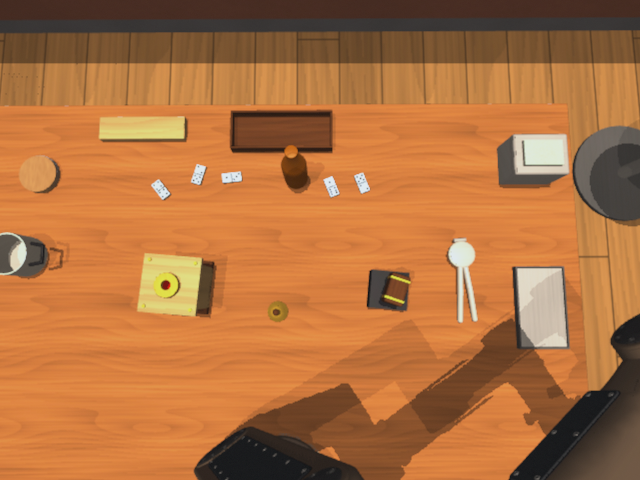

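```bash
python3 - <<'E'
import cv2
im=cv2.imread('pics/top0.png')
a=cv2.resize(im[240:340,340:440],(600,600),interpolation=2); cv2.imwrite('pics/za.png',a)
a=cv2.resize(im[230:340,120:230],(600,600),interpolation=2); cv2.imwrite('pics/zb.png',a)
im=cv2.imread('pics/scene0.png')
a=cv2.resize(im[110:230,260:360],(500,600),interpolation=2); cv2.imwrite('pics/zc.png',a)
a=cv2.resize(im[260:400,410:550],(600,600),interpolation=2); cv2.imwrite('pics/zd.png',a)
E
```

```text
(no output)
```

View pics/za.png

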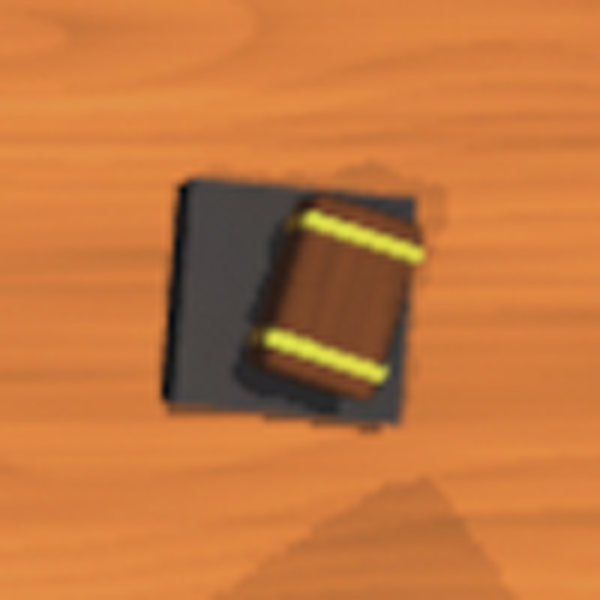

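View pics/zb.png

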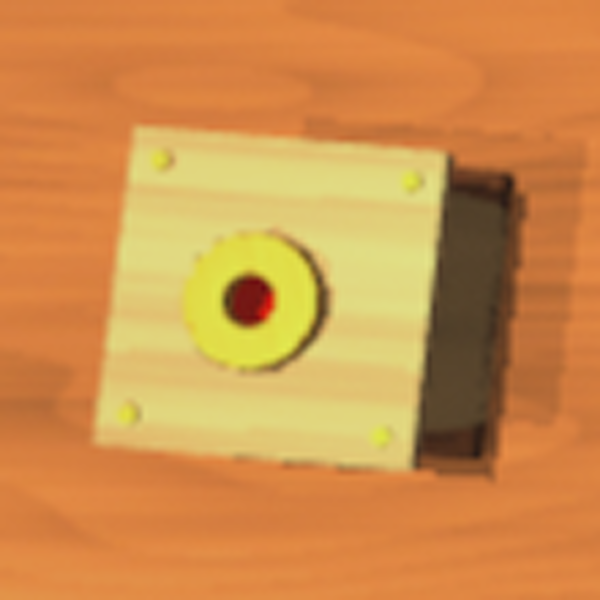

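View pics/zc.png

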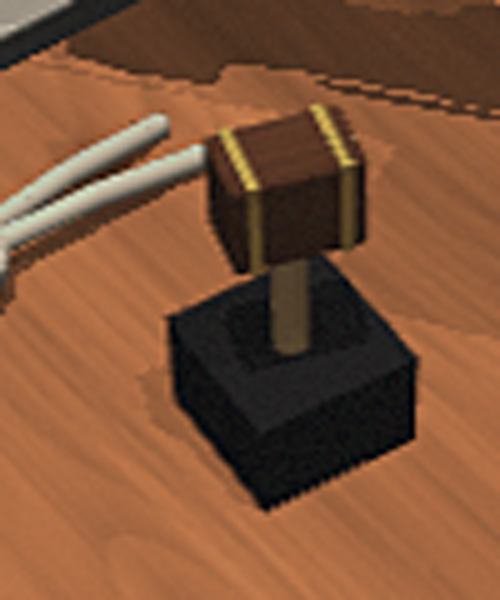

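View pics/zd.png

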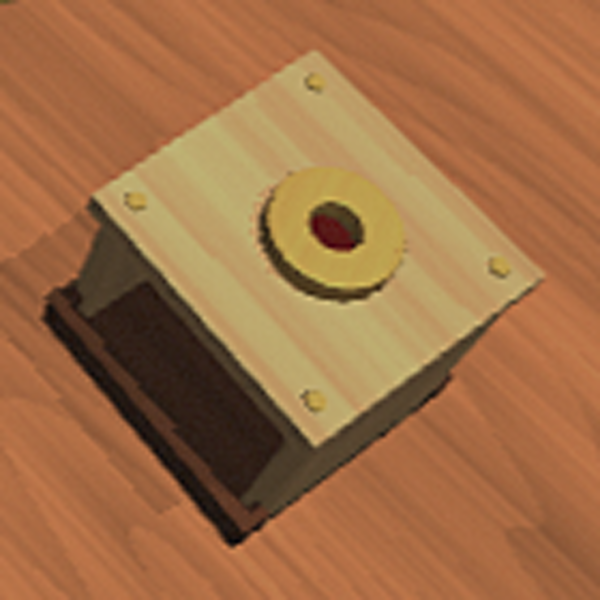

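```bash
python3 - <<'E'
from h import *
c=get_calibration('top'); s=get_calibration('scene')
def za(u,v): return 340+u/6-.5+.083,240+v/6-.5+.083
def zb(u,v): f=110/600; return 120+(u+.5)*f-.5,230+(v+.5)*f-.5
def zc(u,v): return 260+(u+.5)/5-.5,110+(v+.5)/5-.5
def zd(u,v): f=140/600; return 410+(u+.5)*f-.5,260+(v+.5)*f-.5
P=lambda l,c,f,z:[print(np.round(atz(c,*f(*q),z)[:2],4)) for q in l]
print('bands top');P([(300,220),(424,256),(263,338),(387,374)],c,za,.182)
print('block top');P([(190,182),(415,200),(403,425),(170,408)],c,za,.06)
print('plate');P([(135,126),(448,155),(416,468),(94,442)],c,zb,.13)
print('screws');P([(162,160),(413,181),(382,436),(128,414)],c,zb,.13)
print('bore');P([(249,300),(252,300)],c,zb,.144)
print('scene bands');P([(221,133),(253,190),(318,107),(352,165)],s,zc,.182)
print('scene block');P([(168,318),(267,433),(416,358)],s,zc,.06)
print('scene handle');P([(291,350)],s,zc,.06)
print('scene plate');P([(315,52),(545,275),(316,445),(92,200)],s,zd,.13)
print('bore');P([(336,225)],s,zd,.144)
o=get_obs();w,x,y,z=o['tcp_rot'];print(R.from_quat([x,y,z,w]).as_matrix().round(3))
E
```

```text
bands top
[ 0.4887 -0.247 ]
[ 0.4759 -0.2906]
[ 0.4473 -0.233 ]
[ 0.4346 -0.2764]
block top
[ 0.5086 -0.2215]
[ 0.5012 -0.3107]
[ 0.413  -0.3036]
[ 0.4199 -0.2121]
plate
[0.5454 0.2965]
[0.533  0.1669]
[0.4057 0.1763]
[0.4166 0.3076]
screws
[0.5313 0.2848]
[0.5223 0.181 ]
[0.4186 0.1905]
[0.4278 0.2942]
bore
[0.4735 0.2423]
[0.4735 0.2411]
scene bands
[ 0.4791 -0.285 ]
[ 0.4901 -0.2469]
[ 0.4347 -0.2714]
[ 0.4465 -0.2322]
scene block
[ 0.5017 -0.3078]
[ 0.509 -0.218]
[ 0.4235 -0.2108]
scene handle
[ 0.4676 -0.253 ]
scene plate
[0.4068 0.1828]
[0.4166 0.3109]
[0.5454 0.2992]
[0.5366 0.172 ]
bore
[0.4742 0.245 ]
[[-0.957 -0.292  0.   ]
 [-0.292  0.957 -0.   ]
 [-0.    -0.    -1.   ]]
```

```bash
cat >> h.py <<'E'
def Rq(o): w,x,y,z=o['tcp_rot']; return R.from_quat([x,y,z,w]).as_matrix()
def down(yawdeg):
    # tool y axis at world angle yaw+90, tool z down
    a=np.radians(yawdeg); y=np.array([-np.sin(a),np.cos(a),0]); z=np.array([0,0,-1.]); return np.stack([np.cross(y,z),y,z],1)
def plan(p,Rt=None):
    o=get_obs(); A=Rq(o); 
    rv=np.zeros(3) if Rt is None else R.from_matrix(A.T@Rt).as_rotvec()
    B=A if Rt is None else Rt
    d=np.array(p)-o['tcp_pos']
    print('rot share total',(rv/(np.pi/2)).round(4),'then shift share total (after rot)',(B.T@d/0.3).round(4),'len',np.linalg.norm(d).round(4))
E
python3 - <<'E'
from h import *
plan([.4615,-.2605,.25],down(-16.8))
E
```

```text
rot share total [-0.     0.     0.375] then shift share total (after rot) [-0.4737  1.4841 -0.0622] len 0.4677
```

Call:
{"op": "jog_arm", "data": {
  "steps": "100 0 0 -0.0156 0 0 0.0938;100 0 0 -0.0156 0 0 0.0938;100 0 0 -0.0156 0 0 0.0938;100 0 0 -0.0156 0 0 0.0938;100 -0.04 0.124 0 0 0 0;100 -0.04 0.124 0 0 0 0;100 -0.04 0.124 0 0 0 0;100 -0.04 0.124 0 0 0 0;100 -0.04 0.124 0 0 0 0;100 -0.04 0.124 0 0 0 0"
}}

```text
t: 1.75
tcp_pos: [0.3309, -0.4515, 0.2503]
tcp_rot: [0.0, 0.146, 0.989, -0.0]
force: [1.1, -0.1, -0.3]
grip_width: 0.0855
```

Call:
{"op": "jog_arm", "data": {
  "steps": "100 -0.04 0.124 0 0 0 0;100 -0.04 0.124 0 0 0 0;100 -0.04 0.124 0 0 0 0;100 -0.04 0.124 0 0 0 0;100 -0.04 0.124 0 0 0 0;100 -0.04 0.124 0 0 0 0;100 0 0 0 0 0 0;100 0 0 0 0 0 0"
}}

```text
t: 2.55
tcp_pos: [0.4642, -0.2593, 0.2501]
tcp_rot: [0.0, 0.145, 0.989, -0.0]
force: [-0.8, -0.8, -0.1]
grip_width: 0.0853
```

```bash
python3 - <<'E'
from h import *
save('wrist','w1.png'); print(get_obs()['t'],get_obs()['tcp_pos'],get_obs()['force'],get_obs()['joints']); print(Rq(get_obs()).round(3))
plan([.4615,-.2605,.25],down(-16.8))
c=get_calibration('wrist'); np.save('w1.npy',c,allow_pickle=True)
E
```

```text
2.6 [ 0.4637249  -0.25991293  0.25006396] [ 0.27943639 -0.61397341 -0.13294955] [-1.41715078e-01  1.09686275e-01 -2.73724124e-01  2.97239336e-05
 -1.18741423e+00 -1.72176874e+00]
[[-0.957  0.289 -0.   ]
 [ 0.289  0.957 -0.   ]
 [ 0.    -0.    -1.   ]]
rot share total [-0.     -0.      0.0003] then shift share total (after rot) [ 0.0065 -0.004   0.0002] len 0.0023
```

View pics/w1.png

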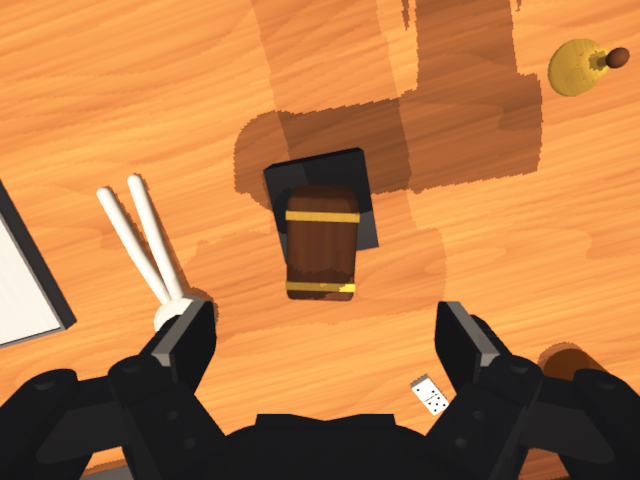

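```bash
python3 - <<'E'
from h import *
c=np.load('w1.npy',allow_pickle=True).item()
im=cv2.imread('pics/w1.png')
z=cv2.resize(im[140:320,240:400],(640,720),interpolation=2)[:600]
cv2.imwrite('pics/w1z.png',z)
ctr=np.array([.4622,-.2605]);a=np.radians(-16.8);ex=np.array([np.cos(a),np.sin(a)]);ey=np.array([-ex[1],ex[0]])
for sx in(-1,1):
  for sy in(-1,1):
    q=ctr+sx*.033*ex+sy*.021*ey
    print(sx,sy,proj(c,[*q,.182]).round(1),proj(c,[*q,.130]).round(1))
E
```

```text
-1 -1 [288.  197.3] [295.  184.1]
-1 1 [361.8 197.4] [354.8 184.2]
1 -1 [290.8 302.7] [296.9 271.7]
1 1 [358.6 302.8] [352.6 271.8]
```

View pics/w1z.png

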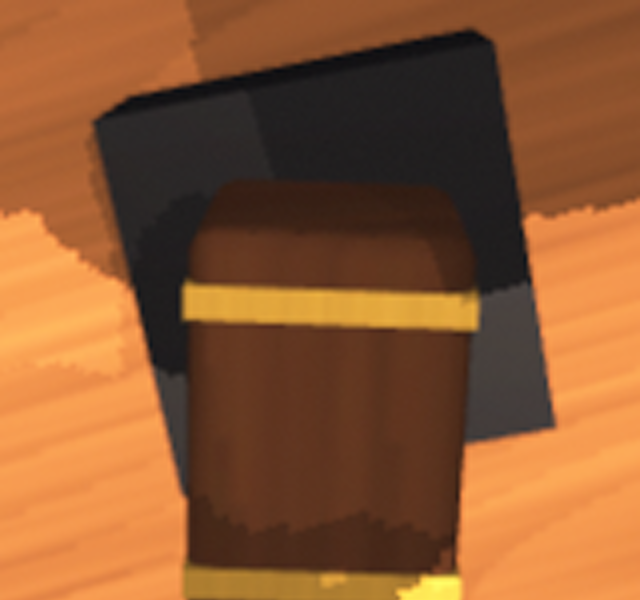

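```bash
python3 - <<'E'
from h import *
plan([.4618,-.2612,.135])
E
```

```text
rot share total [0. 0. 0.] then shift share total (after rot) [ 0.0049 -0.0059  0.3835] len 0.1151
```

Call:
{"op": "jog_arm", "data": {
  "steps": "100 0.005 -0.006 0.06 0 0 0;100 0 0 0.06 0 0 0;100 0 0 0.06 0 0 0;100 0 0 0.06 0 0 0;100 0 0 0.06 0 0 0;100 0 0 0.05 0 0 0;100 0 0 0.0335 0 0 0;100 0 0 0 0 0 0;60 0 0 0 0 0 0;50 0 0 0 0 0 0",
  "grip_force": 40
}}

```text
t: 3.6
tcp_pos: [0.4622, -0.2617, 0.1358]
tcp_rot: [0.001, 0.146, 0.989, -0.0]
force: [0.4, 0.2, 0.4]
grip_width: 0.0591
```

Call:
{"op": "jog_arm", "data": {
  "steps": "45 0 0 0 0 0 0;40 0 0 0 0 0 0;30 0 0 0 0 0 0;30 0 0 0 0 0 0;30 0 0 0 0 0 0;30 0 0 0 0 0 0",
  "grip_force": 40
}}

```text
t: 4.2
tcp_pos: [0.4625, -0.2615, 0.1359]
tcp_rot: [0.001, 0.146, 0.989, -0.0]
force: [-0.3, 1.1, 6.1]
grip_width: 0.0415
```

Call:
{"op": "jog_arm", "data": {
  "steps": "20 0 0 0 0 0 0;20 0 0 0 0 0 0;20 0 0 -0.01 0 0 0;20 0 0 -0.01 0 0 0;20 0 0 -0.02 0 0 0;20 0 0 -0.02 0 0 0;20 0 0 -0.03 0 0 0;20 0 0 -0.04 0 0 0",
  "grip_force": 80
}}

```text
t: 5.0
tcp_pos: [0.4615, -0.2613, 0.1745]
tcp_rot: [-0.0, 0.146, 0.989, 0.0]
force: [-0.3, 0.0, -1.9]
grip_width: 0.0412
```

Call:
{"op": "jog_arm", "data": {
  "steps": "20 0 0 -0.04 0 0 0;20 0 0 -0.04 0 0 0;20 0 0 -0.06 0 0 0;20 0 0 -0.06 0 0 0;20 0 0 -0.06 0 0 0;20 0 0 -0.06 0 0 0;20 0 0 -0.06 0 0 0;20 0 0 -0.06 0 0 0;20 0 0 0 0 0 0;20 0 0 0 0 0 0"
}}

```text
t: 6.0
tcp_pos: [0.4617, -0.2611, 0.3062]
tcp_rot: [0.0, 0.146, 0.989, 0.0]
force: [-0.5, 0.3, -1.8]
grip_width: 0.0413
```

```bash
python3 - <<'E'
from h import *
for n in('scene','top','wrist'): save(n,n+'2.png')
o=get_obs();print({k:np.round(v,4) for k,v in o.items()}); print(Rq(o).round(4))
np.save('o2.npy',o,allow_pickle=True)
im=cv2.imread('pics/scene2.png');p=proj(get_calibration('scene'),o['tcp_pos']).astype(int);print(p)
x,y=p; cv2.imwrite('pics/z2.png',cv2.resize(im[y-50:y+70,x-50:x+50],(500,600),interpolation=2))
im=cv2.imread('pics/top2.png');p=proj(get_calibration('top'),o['tcp_pos']).astype(int);print(p)
E
```

```text
{'t': np.float64(6.15), 'joints': array([-1.4510e-01,  7.8300e-02, -1.8400e-01, -4.0000e-04, -1.3102e+00,
       -1.7193e+00]), 'qvel': array([-0.0002,  0.003 ,  0.0035,  0.0022, -0.0003, -0.0016]), 'effort': array([-4.40000e-03, -3.82475e+01,  3.14187e+01,  7.58680e+00,
       -1.40000e-03, -0.00000e+00]), 'tcp_pos': array([ 0.4613, -0.2611,  0.305 ]), 'tcp_rot': array([-8.000e-04,  1.463e-01,  9.892e-01,  2.000e-04]), 'force': array([ 0.3803,  0.2605, -2.5033]), 'ft_torque': array([ 0.0209,  0.0031, -0.0204]), 'grip_width': np.float64(0.0414)}
[[-9.572e-01  2.895e-01 -1.600e-03]
 [ 2.895e-01  9.572e-01  6.000e-04]
 [ 1.700e-03  1.000e-04 -1.000e+00]]
[315  91]
[407 288]
```

View pics/z2.png

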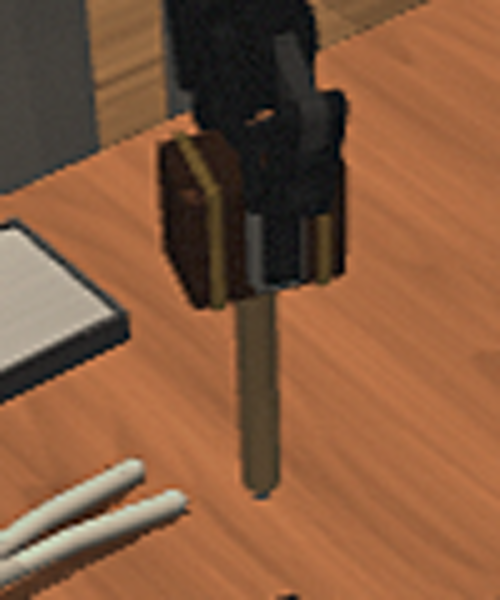

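View pics/wrist2.png

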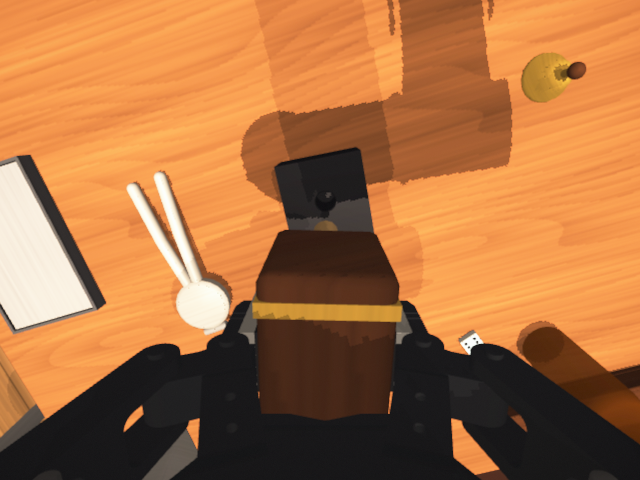

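```bash
python3 - <<'E'
from h import *
o=np.load('o2.npy',allow_pickle=True).item(); s=get_calibration('scene'); t=o['tcp_pos']
f=lambda u,v:(265+(u+.5)/5-.5,41+(v+.5)/5-.5)
for dz in(-.0055,-.06,-.1175,-.1255): print(dz,((proj(s,t+[0,0,dz])-[265,41]+.5)*5-.5).round(1))
print(atz(s,*f(261,497),t[2]-.1255)-t)
w=get_calibration('wrist'); print(proj(w,t+[0,0,-.1255]),proj(w,t+[0,0,-.1175]))
im=cv2.imread('pics/wrist2.png'); cv2.imwrite('pics/z3.png',cv2.resize(im[140:260,260:400],(700,600),interpolation=2))
E
```

```text
-0.0055 [253.7 266. ]
-0.06 [256.9 375.4]
-0.1175 [260.  479.9]
-0.1255 [260.4 493.7]
[ 0.00111373  0.00184656 -0.1255    ]
[326.13709274 229.46146502] [326.17196702 232.33641145]
```

View pics/z3.png

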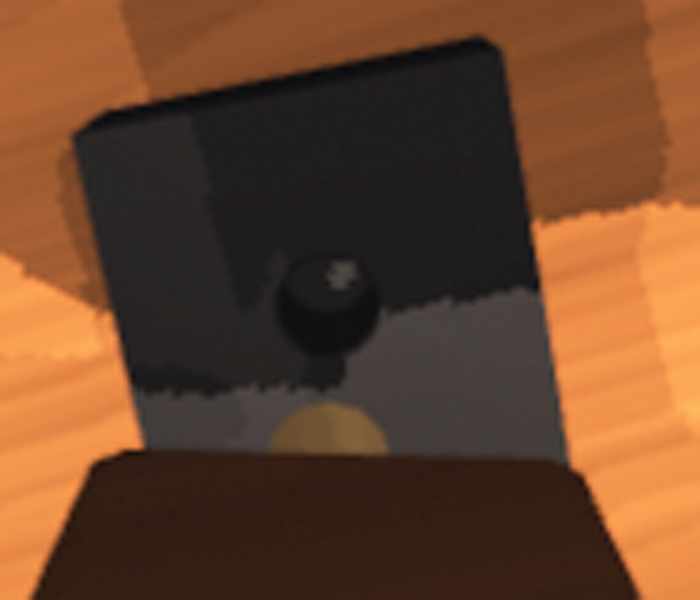

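```bash
python3 - <<'E'
from h import *
plan([.5135,.2425,.32],down(-4.8))
E
```

```text
rot share total [ 0.0002 -0.0011 -0.1336] then shift share total (after rot) [-0.033   1.6873 -0.05  ] len 0.5065
```

Call:
{"op": "jog_arm", "data": {
  "steps": "20 0 0 -0.0167 0 0 -0.0445;20 0 0 -0.0167 0 0 -0.0445;20 0 0 -0.0167 0 0 -0.0445;20 -0.003 0.04 0 0 0 0;20 -0.003 0.08 0 0 0 0;20 -0.003 0.12 0 0 0 0;20 -0.003 0.12 0 0 0 0;20 -0.003 0.12 0 0 0 0;20 -0.003 0.12 0 0 0 0;20 -0.003 0.12 0 0 0 0"
}}

```text
t: 7.15
tcp_pos: [0.4856, -0.0447, 0.3203]
tcp_rot: [-0.0, 0.043, 0.999, 0.0]
force: [1.5, -0.8, -2.3]
grip_width: 0.041
```

Call:
{"op": "jog_arm", "data": {
  "steps": "20 -0.003 0.12 0 0 0 0;20 -0.003 0.12 0 0 0 0;20 -0.003 0.12 0 0 0 0;20 -0.003 0.12 0 0 0 0;20 0 0.12 0 0 0 0;20 0 0.12 0 0 0 0;20 0 0.12 0 0 0 0;20 0 0.08 0 0 0 0;20 0 0.047 0 0 0 0;20 0 0 0 0 0 0"
}}

```text
t: 8.15
tcp_pos: [0.5135, 0.2438, 0.3198]
tcp_rot: [-0.001, 0.042, 0.999, -0.001]
force: [-0.7, -0.6, -1.9]
grip_width: 0.0411
```

Call:
{"op": "jog_arm", "data": {
  "steps": "20 0 0 0 0 0 0;20 0 0 0 0 0 0;20 0 0 0 0 0 0"
}}

```text
t: 8.45
tcp_pos: [0.514, 0.2413, 0.3212]
tcp_rot: [0.0, 0.042, 0.999, 0.0]
force: [-0.0, 0.4, -2.9]
grip_width: 0.0412
```

```bash
python3 - <<'E'
from h import *
o=get_obs();im=save('wrist','w4.png')
save('scene','s4.png')
print({k:np.round(v,4) for k,v in o.items()}); print(Rq(o).round(4))
plan([.5135,.2425,.32],down(-4.8))
w=get_calibration('wrist'); np.save('w4.npy',w,allow_pickle=True); np.save('o4.npy',o,allow_pickle=True)
t=o['tcp_pos'];print(proj(w,t+[0,0,-.1255]),proj(w,[.4735,.2425,.144]))
print(spot_in('wrist','well')[:2])
E
```

```text
{'t': np.float64(8.45), 'joints': array([ 0.7835,  0.1363, -0.0818,  0.    , -1.3525, -2.4393]), 'qvel': array([-0.0009,  0.0008,  0.0038,  0.0003,  0.0013,  0.0016]), 'effort': array([ 2.04800e-01, -4.25961e+01,  3.14588e+01,  7.61210e+00,
        5.10000e-03, -4.10000e-03]), 'tcp_pos': array([0.514 , 0.2413, 0.3212]), 'tcp_rot': array([1.000e-04, 4.250e-02, 9.991e-01, 1.000e-04]), 'force': array([-0.0052,  0.4018, -2.9387]), 'ft_torque': array([-0.0017, -0.0313, -0.0436]), 'grip_width': np.float64(0.0412)}
[[-9.964e-01  8.490e-02  2.000e-04]
 [ 8.490e-02  9.964e-01  2.000e-04]
 [-2.000e-04  2.000e-04 -1.000e+00]]
rot share total [ 0.0002  0.0002 -0.0007] then shift share total (after rot) [0.0023 0.0033 0.0042] len 0.0017
[325.78665006 229.28295065] [323.05790881 167.08359503]
[{'rect': [239.9, 90.8, 160.5, 148.9], 'conf': 0.93}, {'rect': [251.2, 221.5, 149.7, 195.7], 'conf': 0.39}]
```

View pics/w4.png

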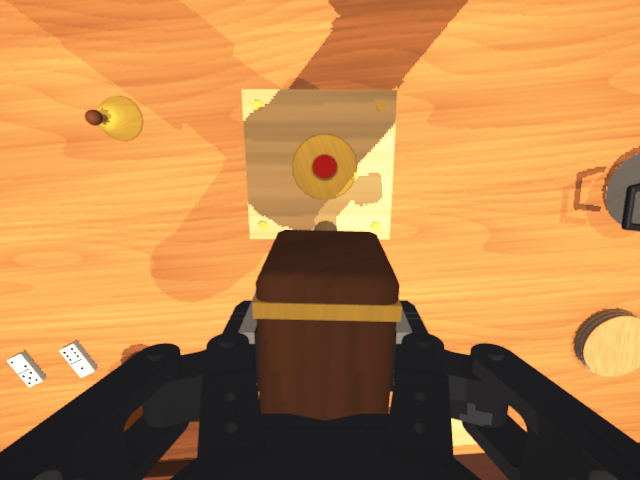

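```bash
python3 - <<'E'
from h import *
w=np.load('w4.npy',allow_pickle=True).item(); o=np.load('o4.npy',allow_pickle=True).item()
im=cv2.imread('pics/w4.png')
c=im[80:250,230:410]; cv2.imwrite('pics/w4z.png',cv2.resize(c,(630,595),interpolation=2))
b,g,r=[im[...,i].astype(int) for i in range(3)]
m=((r>g*2)&(r>70)&(b<90)&(g<60)).astype(np.uint8); m[:140]=0;m[200:]=0;m[:,:300]=0;m[:,350:]=0
v,u=np.nonzero(m);print(len(u),u.mean(),v.mean(),u.min(),u.max(),v.min(),v.max())
m2=((abs(np.arange(480)[:,None]-167)<45)&(abs(np.arange(640)[None]-324)<45)&(b<0.62*g)).astype(np.uint8)
n,l,st,ce=cv2.connectedComponentsWithStats(m2);print(st[1:],ce[1:])
p=atz(w,u.mean(),v.mean(),.144);print('bore',p,'rel tcp tool',Rq(o).T@(p-o['tcp_pos']))
E
```

```text
431 324.33642691415315 166.26218097447796 313 336 155 177
[[ 280  123   89   89 7100]] [[322.08859155 166.11704225]]
bore [0.4729077  0.24363481 0.144     ] rel tcp tool [ 0.0411893  -0.00120656  0.17721572]
```

View pics/w4z.png

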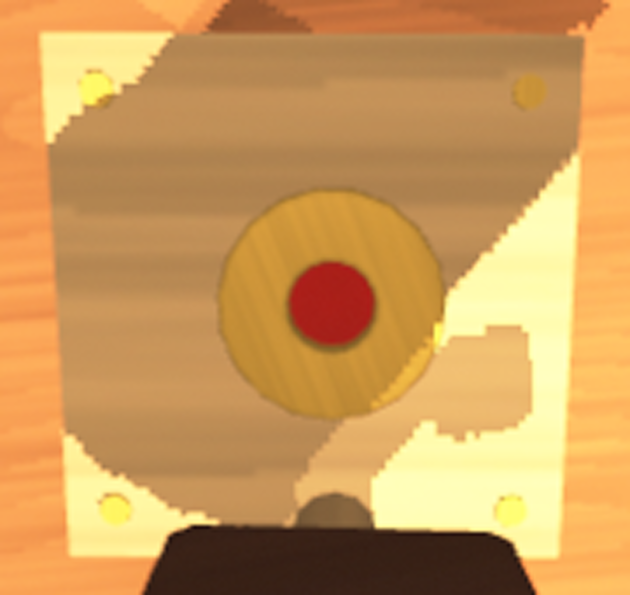

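Call:
{"op": "jog_arm", "data": {
  "steps": "20 0.02 0 0 0 0 0;20 0.03 0 0 0 0 0;20 0.03 0 0 0 0 0;20 0.03 0 0 0 0 0;20 0.02 -0.0035 0 0 0 0;20 0.0053 0 0 0 0 0;20 0 0 0 0 0 0;20 0 0 0 0 0 0"
}}

```text
t: 9.4
tcp_pos: [0.4736, 0.2446, 0.3211]
tcp_rot: [0.0, 0.042, 0.999, 0.0]
force: [-0.4, 0.1, -3.2]
grip_width: 0.041
```

```bash
python3 - <<'E'
from h import *
for i in range(3):
    o=get_obs();print(o['t'],o['tcp_pos'].round(5),o['force'].round(2),o['ft_torque'].round(3)); im=save('scene' if i else 'wrist','s5%d.png'%i)
im=cv2.imread('pics/s51.png');x,y=proj(get_calibration('scene'),[.4735,.2434,.17]).astype(int)
a=cv2.resize(im[y-60:y+60,x-60:x+60],(600,600),interpolation=2)
im=cv2.imread('pics/s50.png');cv2.imwrite('pics/s5z.png',a)
E
```

```text
9.4 [0.47363 0.24462 0.32105] [-0.4   0.08 -3.16] [0.012 0.003 0.033]
9.45 [0.47371 0.24456 0.32095] [-0.12 -0.57 -1.99] [ 0.012 -0.038 -0.015]
9.5 [0.47374 0.24454 0.32088] [ 1.18  0.57 -2.4 ] [ 0.021 -0.03  -0.015]
```

View pics/s5z.png

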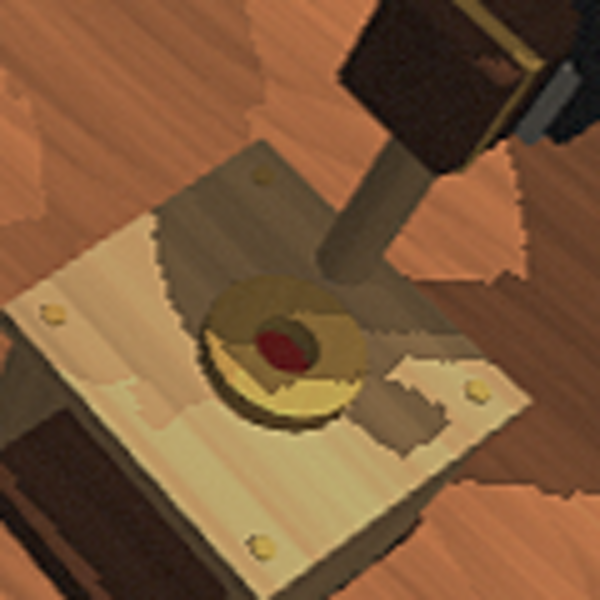

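```bash
python3 - <<'E'
from h import *
s=get_calibration('scene');o=get_obs();x,y=proj(s,[.4735,.2434,.17]).astype(int)
t=o['tcp_pos'];print(t)
f=lambda p:((proj(s,p)-[x-60,y-60]+.5)*5-.5).round(1)
for dz in(-.0055,-.1175,-.1255):print(dz,f(t+[0,0,dz]))
print('bore',f([.4735,.2434,.144]))
im=cv2.imread('pics/s51.png')
cv2.imwrite('pics/s5y.png',cv2.convertScaleAbs(cv2.resize(im[y-15:y+25,x-20:x+40],(780,520),interpolation=2),alpha=1.8))
print(f(t+[0,0,-.1255])/5-[40,45])
E
```

```text
[0.47372087 0.24452981 0.32081038]
-0.0055 [461.9  76.9]
-0.1175 [339.7 260.9]
-0.1255 [332.2 272.3]
bore [284.6 338.2]
[26.44  9.46]
```

View pics/s5y.png

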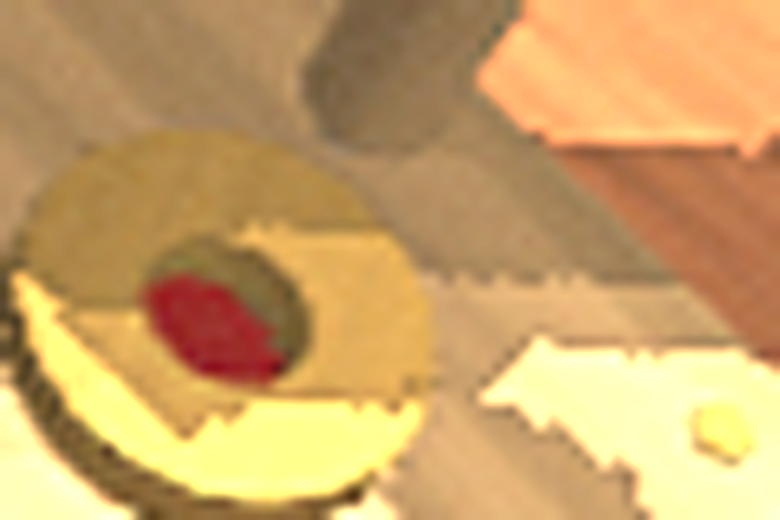

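Call:
{"op": "jog_arm", "data": {
  "steps": "20 0 -0.0033 0.02 0 0 0;20 0 0 0.03 0 0 0;20 0 0 0.03 0 0 0;20 0 0 0.03 0 0 0;20 0 0 0.03 0 0 0;20 0 0 0.02 0 0 0;20 0 0 0.007 0 0 0;20 0 0 0 0 0 0;20 0 0 0 0 0 0"
}}

```text
t: 10.45
tcp_pos: [0.4736, 0.2437, 0.2713]
tcp_rot: [0.0, 0.042, 0.999, 0.0]
force: [0.5, -0.2, -2.2]
grip_width: 0.0413
```

Call:
{"op": "jog_arm", "data": {
  "steps": "20 0 0 0.0035 0 0 0;20 0 0 0.0035 0 0 0;20 0 0 0.0035 0 0 0;20 0 0 0 0 0 0;20 0 0 0 0 0 0;20 0 0 0 0 0 0"
}}

```text
t: 11.05
tcp_pos: [0.4735, 0.2435, 0.2678]
tcp_rot: [0.0, 0.042, 0.999, 0.0]
force: [-0.1, 0.5, -2.8]
grip_width: 0.0413
```

Call:
{"op": "jog_arm", "data": {
  "steps": "20 0 0 0.004 0 0 0;20 0 0 0.004 0 0 0;20 0 0 0.003 0 0 0;20 0 0 0 0 0 0;20 0 0 0 0 0 0"
}}

```text
t: 11.55
tcp_pos: [0.4734, 0.2435, 0.2644]
tcp_rot: [-0.0, 0.042, 0.999, -0.0]
force: [-0.0, -0.3, -2.8]
grip_width: 0.0414
```

```bash
python3 - <<'E'
from h import *
o=get_obs();print(o['t'],o['tcp_pos'],o['force'],o['ft_torque'])
save('scene','s6.png')
im=cv2.imread('pics/s6.png');s=get_calibration('scene');x,y=proj(s,[.4735,.2434,.15]).astype(int)
cv2.imwrite('pics/s6z.png',cv2.convertScaleAbs(cv2.resize(im[y-40:y+40,x-40:x+40],(600,600),interpolation=2),alpha=1.6))
E
```

```text
11.55 [0.47343246 0.24353774 0.26441337] [-0.04243982 -0.3395005  -2.77260708] [-0.0011137  -0.01571635 -0.02642711]
```

View pics/s6z.png

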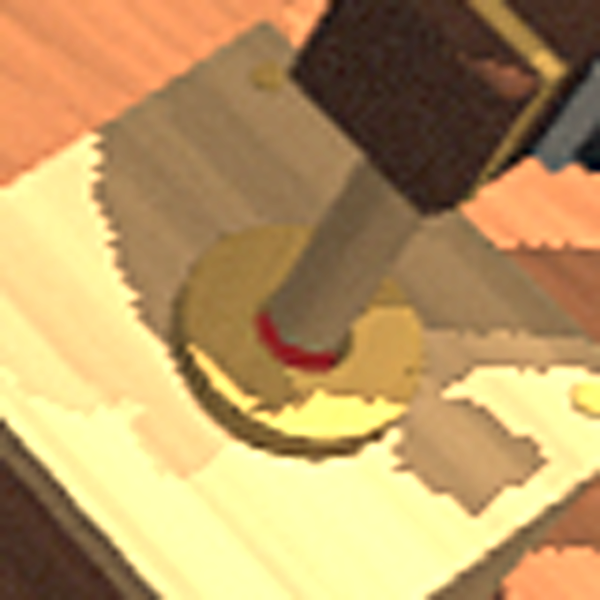

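Call:
{"op": "jog_arm", "data": {
  "steps": "20 0.005 0 0 0 0 0;20 0.005 0 0 0 0 0;20 0.005 0 0 0 0 0;20 0 0 0 0 0 0"
}}

```text
t: 12.0
tcp_pos: [0.4687, 0.2439, 0.2645]
tcp_rot: [0.0, 0.042, 0.999, 0.0]
force: [-0.3, -0.5, -2.3]
grip_width: 0.0413
```

Call:
{"op": "jog_arm", "data": {
  "steps": "20 0.002 0 0 0 0 0;20 0.002 0 0 0 0 0;20 0 0 0 0 0 0"
}}

```text
t: 12.3
tcp_pos: [0.4677, 0.244, 0.2645]
tcp_rot: [-0.0, 0.042, 0.999, 0.0]
force: [0.0, 0.0, -1.7]
grip_width: 0.0413
```

Call:
{"op": "jog_arm", "data": {
  "steps": "20 0.002 0 0 0 0 0;20 0 0 0 0 0 0"
}}

```text
t: 12.5
tcp_pos: [0.4672, 0.2441, 0.2645]
tcp_rot: [0.0, 0.042, 0.999, 0.0]
force: [-0.1, 0.0, -2.5]
grip_width: 0.0416
```

```bash
cat > q.py <<'E'
from h import *
o=get_obs();print(o['t'],o['tcp_pos'].round(5),o['force'].round(2),o['ft_torque'].round(3))
E
python3 q.py
```

```text
12.5 [0.46724 0.24408 0.26449] [-0.12  0.   -2.53] [-0.038 -0.268 -0.002]
```

Call:
{"op": "jog_arm", "data": {
  "steps": "20 0.002 0 0 0 0 0;20 0 0 0 0 0 0"
}}

```text
t: 12.7
tcp_pos: [0.4668, 0.2441, 0.2646]
tcp_rot: [0.0, 0.042, 0.999, 0.0]
force: [1.4, -0.1, -3.1]
grip_width: 0.0409
```

```bash
python3 q.py
```

```text
12.7 [0.4668  0.24413 0.26456] [ 1.44 -0.05 -3.14] [-0.23  -0.874  0.013]
```

Call:
{"op": "jog_arm", "data": {
  "steps": "20 0.002 0 0 0 0 0;20 0 0 0 0 0 0"
}}

```text
t: 12.9
tcp_pos: [0.4663, 0.2441, 0.2646]
tcp_rot: [0.0, 0.042, 0.999, -0.0]
force: [3.6, -0.6, -3.9]
grip_width: 0.0417
```

```bash
python3 q.py
```

```text
12.9 [0.46628 0.24412 0.26456] [ 3.6  -0.59 -3.88] [-0.42  -1.669  0.01 ]
```

Call:
{"op": "jog_arm", "data": {
  "steps": "20 -0.008 0 0 0 0 0;20 -0.012 -0.003 0 0 0 0;20 -0.012 -0.002 0 0 0 0;20 -0.008 0 0 0 0 0;20 0 0 0 0 0 0;20 0 0 0 0 0 0"
}}

```text
t: 13.5
tcp_pos: [0.4778, 0.2416, 0.2643]
tcp_rot: [-0.0, 0.042, 0.999, -0.0]
force: [0.8, 0.2, -1.9]
grip_width: 0.0411
```

```bash
python3 q.py
```

```text
13.5 [0.47778 0.24159 0.26431] [ 0.77  0.23 -1.87] [0.043 0.009 0.053]
```

Call:
{"op": "jog_arm", "data": {
  "steps": "20 -0.003 0 0 0 0 0;20 0 0 0 0 0 0;20 0 0 0 0 0 0"
}}

```text
t: 13.8
tcp_pos: [0.4786, 0.2416, 0.2645]
tcp_rot: [0.0, 0.042, 0.999, 0.0]
force: [0.0, -0.8, -2.7]
grip_width: 0.0412
```

```bash
python3 q.py
```

```text
13.8 [0.47864 0.24163 0.26447] [ 0.03 -0.8  -2.65] [ 0.018 -0.001  0.028]
```

Call:
{"op": "jog_arm", "data": {
  "steps": "20 -0.003 0 0 0 0 0;20 0 0 0 0 0 0;20 0 0 0 0 0 0"
}}

```text
t: 14.1
tcp_pos: [0.4796, 0.2415, 0.2645]
tcp_rot: [0.0, 0.042, 0.999, 0.0]
force: [0.8, 0.2, -2.6]
grip_width: 0.0414
```

```bash
python3 q.py
```

```text
14.1 [0.4796  0.24149 0.26448] [ 0.77  0.18 -2.57] [ 0.019 -0.028 -0.046]
```

Call:
{"op": "jog_arm", "data": {
  "steps": "20 -0.003 0 0 0 0 0;20 0 0 0 0 0 0;20 0 0 0 0 0 0"
}}

```text
t: 14.4
tcp_pos: [0.4805, 0.2414, 0.2644]
tcp_rot: [-0.0, 0.042, 0.999, -0.0]
force: [0.0, -0.1, -2.7]
grip_width: 0.0413
```

```bash
python3 q.py
```

```text
14.4 [0.48051 0.24141 0.26442] [ 0.05 -0.07 -2.68] [-0.004  0.021 -0.007]
```

Call:
{"op": "jog_arm", "data": {
  "steps": "20 -0.002 0 0 0 0 0;20 0 0 0 0 0 0;20 0 0 0 0 0 0"
}}

```text
t: 14.7
tcp_pos: [0.481, 0.2414, 0.2644]
tcp_rot: [-0.0, 0.042, 0.999, 0.0]
force: [-0.8, 0.7, -1.1]
grip_width: 0.0414
```

```bash
python3 q.py
```

```text
14.7 [0.48095 0.24142 0.26443] [-0.76  0.7  -1.07] [ 0.132  0.491 -0.014]
```

Call:
{"op": "jog_arm", "data": {
  "steps": "20 0.01 0 0 0 0 0;20 0.0132 0.004 0 0 0 0;20 0 0.008 0 0 0 0;20 0 0.007 0 0 0 0;20 0 0 0 0 0 0;20 0 0 0 0 0 0;20 0 0 0 0 0 0"
}}

```text
t: 15.4
tcp_pos: [0.4747, 0.2476, 0.2644]
tcp_rot: [-0.0, 0.042, 0.999, -0.0]
force: [0.7, 0.3, -2.3]
grip_width: 0.0412
```

```bash
python3 q.py
```

```text
15.4 [0.47466 0.24763 0.26439] [ 0.68  0.28 -2.34] [-0.047 -0.019 -0.009]
```

Call:
{"op": "jog_arm", "data": {
  "steps": "20 0 0.003 0 0 0 0;20 0 0 0 0 0 0;20 0 0 0 0 0 0"
}}

```text
t: 15.7
tcp_pos: [0.4747, 0.2485, 0.2644]
tcp_rot: [-0.0, 0.042, 0.999, -0.0]
force: [-0.1, -1.1, -2.2]
grip_width: 0.0413
```

```bash
python3 q.py
```

```text
15.7 [0.47473 0.24852 0.26443] [-0.11 -1.13 -2.16] [ 0.021 -0.007 -0.004]
```

Call:
{"op": "jog_arm", "data": {
  "steps": "20 0 0.002 0 0 0 0;20 0 0 0 0 0 0;20 0 0 0 0 0 0"
}}

```text
t: 16.0
tcp_pos: [0.4747, 0.2492, 0.2644]
tcp_rot: [-0.0, 0.042, 0.999, 0.0]
force: [0.1, 0.5, -2.6]
grip_width: 0.041
```

```bash
python3 q.py
```

```text
16.0 [0.47475 0.24916 0.26444] [ 0.07  0.47 -2.58] [-0.005  0.034 -0.019]
```

Call:
{"op": "jog_arm", "data": {
  "steps": "20 0 0.002 0 0 0 0;20 0 0 0 0 0 0;20 0 0 0 0 0 0"
}}

```text
t: 16.3
tcp_pos: [0.4748, 0.2498, 0.2644]
tcp_rot: [-0.0, 0.042, 0.999, -0.0]
force: [0.4, 0.2, -3.1]
grip_width: 0.0411
```

```bash
python3 q.py
```

```text
16.3 [0.4748  0.24976 0.26445] [ 0.37  0.23 -3.09] [-0.012 -0.003  0.027]
```

Call:
{"op": "jog_arm", "data": {
  "steps": "20 0 0.002 0 0 0 0;20 0 0 0 0 0 0;20 0 0 0 0 0 0"
}}

```text
t: 16.6
tcp_pos: [0.4748, 0.2503, 0.2645]
tcp_rot: [-0.0, 0.042, 0.999, 0.0]
force: [0.4, 0.7, -1.2]
grip_width: 0.0412
```

```bash
python3 q.py
```

```text
16.6 [0.47485 0.25034 0.26446] [ 0.36  0.68 -1.23] [0.024 0.013 0.024]
```

Call:
{"op": "jog_arm", "data": {
  "steps": "20 0 0.002 0 0 0 0;20 0 0 0 0 0 0;20 0 0 0 0 0 0"
}}

```text
t: 16.9
tcp_pos: [0.4749, 0.2509, 0.2645]
tcp_rot: [0.0, 0.042, 0.999, -0.0]
force: [-0.8, -0.1, -2.9]
grip_width: 0.0414
```

```bash
python3 q.py
```

```text
16.9 [0.47491 0.25094 0.26447] [-0.84 -0.08 -2.95] [-0.059  0.005 -0.006]
```

Call:
{"op": "jog_arm", "data": {
  "steps": "20 0 0.002 0 0 0 0;20 0 0 0 0 0 0;20 0 0 0 0 0 0"
}}

```text
t: 17.2
tcp_pos: [0.4749, 0.2512, 0.2644]
tcp_rot: [-0.0, 0.042, 0.999, -0.0]
force: [-0.4, -1.6, -2.1]
grip_width: 0.0415
```

```bash
python3 q.py
```

```text
17.2 [0.4749  0.25122 0.26444] [-0.37 -1.61 -2.06] [-0.937 -0.063 -0.023]
```

Call:
{"op": "jog_arm", "data": {
  "steps": "20 0 -0.008 0 0 0 0;20 0 -0.01 0 0 0 0;20 0 -0.01 0 0 0 0;20 0 -0.008 0 0 0 0;20 0 -0.004 0 0 0 0;20 0 0 0 0 0 0;20 0 0 0 0 0 0"
}}

```text
t: 17.9
tcp_pos: [0.474, 0.2396, 0.2645]
tcp_rot: [0.0, 0.042, 0.999, 0.0]
force: [-0.6, -0.5, -1.7]
grip_width: 0.041
```

```bash
python3 q.py
```

```text
17.9 [0.47399 0.2396  0.26449] [-0.58 -0.53 -1.69] [0.051 0.004 0.008]
```

Call:
{"op": "jog_arm", "data": {
  "steps": "20 0 -0.002 0 0 0 0;20 0 0 0 0 0 0;20 0 0 0 0 0 0"
}}

```text
t: 18.2
tcp_pos: [0.4739, 0.239, 0.2644]
tcp_rot: [-0.0, 0.042, 0.999, 0.0]
force: [0.3, -0.8, -2.2]
grip_width: 0.0411
```

```bash
python3 q.py
```

```text
18.2 [0.4739  0.23904 0.26443] [ 0.32 -0.76 -2.25] [ 0.056 -0.021 -0.042]
```

Call:
{"op": "jog_arm", "data": {
  "steps": "20 0 -0.002 0 0 0 0;20 0 0 0 0 0 0;20 0 0 0 0 0 0"
}}

```text
t: 18.5
tcp_pos: [0.4739, 0.2384, 0.2645]
tcp_rot: [0.0, 0.042, 0.999, 0.0]
force: [1.1, -0.0, -2.1]
grip_width: 0.041
```

```bash
python3 q.py
```

```text
18.5 [0.47385 0.23838 0.26446] [ 1.05 -0.05 -2.08] [ 0.04  -0.033  0.037]
```

Call:
{"op": "jog_arm", "data": {
  "steps": "20 0 -0.002 0 0 0 0;20 0 0 0 0 0 0;20 0 0 0 0 0 0"
}}

```text
t: 18.8
tcp_pos: [0.4738, 0.2377, 0.2645]
tcp_rot: [0.0, 0.042, 0.999, -0.0]
force: [-0.3, 0.4, -2.5]
grip_width: 0.0412
```

```bash
python3 q.py
```

```text
18.8 [0.47379 0.23775 0.26446] [-0.28  0.36 -2.51] [-0.015 -0.019  0.015]
```

Call:
{"op": "jog_arm", "data": {
  "steps": "20 0 -0.002 0 0 0 0;20 0 0 0 0 0 0;20 0 0 0 0 0 0"
}}

```text
t: 19.1
tcp_pos: [0.4738, 0.2372, 0.2645]
tcp_rot: [0.0, 0.042, 0.999, 0.0]
force: [0.7, -0.4, -1.5]
grip_width: 0.041
```

```bash
python3 q.py
```

```text
19.1 [0.47376 0.23719 0.26448] [ 0.69 -0.38 -1.47] [0.025 0.01  0.001]
```

Call:
{"op": "jog_arm", "data": {
  "steps": "20 0 -0.002 0 0 0 0;20 0 0 0 0 0 0;20 0 0 0 0 0 0"
}}

```text
t: 19.4
tcp_pos: [0.4737, 0.2369, 0.2645]
tcp_rot: [0.0, 0.042, 0.999, 0.0]
force: [-0.2, 1.2, -2.9]
grip_width: 0.0412
```

```bash
python3 q.py
```

```text
19.4 [0.47374 0.23687 0.26449] [-0.17  1.17 -2.91] [ 0.711  0.114 -0.012]
```

Call:
{"op": "jog_arm", "data": {
  "steps": "20 0 -0.002 0 0 0 0;20 0 0 0 0 0 0;20 0 0 0 0 0 0"
}}

```text
t: 19.7
tcp_pos: [0.4737, 0.2365, 0.2645]
tcp_rot: [0.0, 0.042, 0.999, 0.001]
force: [-0.4, 2.8, -2.4]
grip_width: 0.041
```

```bash
python3 q.py
```

```text
19.7 [0.47372 0.23653 0.26452] [-0.38  2.76 -2.41] [ 1.949  0.205 -0.002]
```

```bash
python3 - <<'E'
from h import *
plan([.4742,.2440,.2645])
E
```

```text
rot share total [0. 0. 0.] then shift share total (after rot) [0.0005 0.025  0.0001] len 0.0075
```

Call:
{"op": "jog_arm", "data": {
  "steps": "20 0.0005 0.007 0 0 0 0;20 0 0.01 0 0 0 0;20 0 0.009 0 0 0 0;20 0 0 0 0 0 0;20 0 0 0 0 0 0;20 0 0 0 0 0 0"
}}

```text
t: 20.3
tcp_pos: [0.4741, 0.2436, 0.2644]
tcp_rot: [-0.0, 0.042, 0.999, -0.0]
force: [0.5, -1.0, -3.6]
grip_width: 0.0414
```

```bash
python3 - <<'E'
from h import *
plan([.4742,.2440,.2645])
E
python3 q.py
```

```text
rot share total [0. 0. 0.] then shift share total (after rot) [-0.0002  0.0012 -0.0003] len 0.0004
20.3 [0.47411 0.24364 0.26442] [ 0.46 -1.05 -3.59] [0.01  0.008 0.012]
```

Now descend through the collar in 1 mm rows, watching force.

Call:
{"op": "jog_arm", "data": {
  "steps": "20 0 0.0012 0.003 0 0 0;20 0 0 0.003 0 0 0;20 0 0 0.003 0 0 0;20 0 0 0 0 0 0"
}}

```text
t: 20.7
tcp_pos: [0.4741, 0.244, 0.2616]
tcp_rot: [-0.0, 0.042, 0.999, -0.0]
force: [-0.1, 0.5, -1.7]
grip_width: 0.0412
```

```bash
python3 q.py
```

```text
20.7 [0.47409 0.24404 0.26155] [-0.05  0.48 -1.7 ] [-0.025  0.011  0.015]
```

Call:
{"op": "jog_arm", "data": {
  "steps": "20 0 0 0.003 0 0 0;20 0 0 0.003 0 0 0;20 0 0 0 0 0 0"
}}

```text
t: 21.0
tcp_pos: [0.4741, 0.2441, 0.2598]
tcp_rot: [-0.0, 0.042, 0.999, -0.0]
force: [-0.5, -0.6, -2.4]
grip_width: 0.041
```

```bash
python3 q.py
```

```text
21.0 [0.47413 0.24409 0.2598 ] [-0.45 -0.63 -2.38] [ 0.032  0.008 -0.009]
```

Call:
{"op": "jog_arm", "data": {
  "steps": "20 0 0 0.003 0 0 0;20 0 0 0.003 0 0 0;20 0 0 0 0 0 0"
}}

```text
t: 21.3
tcp_pos: [0.4741, 0.2441, 0.258]
tcp_rot: [-0.0, 0.042, 0.999, -0.0]
force: [-0.5, -0.4, -3.2]
grip_width: 0.0418
```

```bash
python3 q.py
```

```text
21.3 [0.47412 0.24408 0.25798] [-0.5  -0.43 -3.15] [-0.004  0.019  0.023]
```

Call:
{"op": "jog_arm", "data": {
  "steps": "20 0 0 0.004 0 0 0;20 0 0 0.004 0 0 0;20 0 0 0.004 0 0 0;20 0 0 0.004 0 0 0;20 0 0 0 0 0 0"
}}

```text
t: 21.8
tcp_pos: [0.4741, 0.2441, 0.2531]
tcp_rot: [-0.0, 0.042, 0.999, -0.0]
force: [-0.2, 0.5, -2.8]
grip_width: 0.0412
```

```bash
python3 q.py
```

```text
21.8 [0.4741  0.24407 0.25311] [-0.24  0.47 -2.81] [ 0.046 -0.024 -0.016]
```

Call:
{"op": "jog_arm", "data": {
  "steps": "20 0 0 0.005 0 0 0;20 0 0 0.005 0 0 0;20 0 0 0.005 0 0 0;20 0 0 0.005 0 0 0;20 0 0 0 0 0 0"
}}

```text
t: 22.3
tcp_pos: [0.4741, 0.2441, 0.2471]
tcp_rot: [-0.0, 0.042, 0.999, -0.0]
force: [-0.7, -0.2, -2.3]
grip_width: 0.0412
```

```bash
python3 q.py
```

```text
22.3 [0.47407 0.24406 0.24708] [-0.67 -0.19 -2.34] [ 0.006 -0.006  0.057]
```

Call:
{"op": "jog_arm", "data": {
  "steps": "20 0 0 0.005 0 0 0;20 0 0 0.005 0 0 0;20 0 0 0.005 0 0 0;20 0 0 0.005 0 0 0;20 0 0 0 0 0 0"
}}

```text
t: 22.8
tcp_pos: [0.4741, 0.2441, 0.2411]
tcp_rot: [-0.0, 0.042, 0.999, -0.0]
force: [0.4, 0.1, -3.0]
grip_width: 0.0416
```

```bash
python3 q.py
```

```text
22.8 [0.47406 0.24407 0.24107] [ 0.36  0.13 -2.99] [-0.017  0.045 -0.047]
```

Call:
{"op": "jog_arm", "data": {
  "steps": "20 0 0 0.007 0 0 0;20 0 0 0.007 0 0 0;20 0 0 0.007 0 0 0;20 0 0 0.007 0 0 0;20 0 0 0 0 0 0"
}}

```text
t: 23.3
tcp_pos: [0.474, 0.244, 0.2326]
tcp_rot: [-0.0, 0.042, 0.999, -0.0]
force: [-0.2, -1.2, -2.1]
grip_width: 0.0416
```

Call:
{"op": "jog_arm", "data": {
  "steps": "20 0 0 0.007 0 0 0;20 0 0 0.007 0 0 0;20 0 0 0.007 0 0 0;20 0 0 0.007 0 0 0;20 0 0 0 0 0 0"
}}

```text
t: 23.8
tcp_pos: [0.4743, 0.2442, 0.2247]
tcp_rot: [0.0, 0.042, 0.999, 0.0]
force: [-0.7, 0.2, -0.5]
grip_width: 0.0411
```

```bash
python3 q.py
```

```text
23.8 [0.47429 0.24417 0.22468] [-0.72  0.15 -0.48] [-0.039  0.105  0.015]
```

Call:
{"op": "jog_arm", "data": {
  "steps": "20 0 0 0.005 0 0 0;20 0 0 0.005 0 0 0;20 0 0 0.005 0 0 0;20 0 0 0 0 0 0"
}}

```text
t: 24.2
tcp_pos: [0.4742, 0.2442, 0.22]
tcp_rot: [0.0, 0.042, 0.999, 0.0]
force: [-0.9, -0.1, 2.1]
grip_width: 0.0412
```

```bash
python3 q.py
```

```text
24.2 [0.47421 0.24421 0.21999] [-0.86 -0.14  2.05] [-0.119  0.228  0.004]
```

Call:
{"op": "jog_arm", "data": {
  "steps": "20 0 0 0.007 0 0 0;20 0 0 0.007 0 0 0;20 0 0 0.007 0 0 0;20 0 0 0.007 0 0 0;20 0 0 0 0 0 0"
}}

```text
t: 24.7
tcp_pos: [0.4742, 0.2442, 0.2113]
tcp_rot: [-0.0, 0.042, 0.999, 0.0]
force: [-0.2, 0.0, 1.3]
grip_width: 0.0418
```

```bash
python3 q.py
```

```text
24.7 [0.47418 0.24419 0.21129] [-0.16  0.04  1.3 ] [ 0.149  0.171 -0.018]
```

Call:
{"op": "jog_arm", "data": {
  "steps": "20 0 0 0.007 0 0 0;20 0 0 0.007 0 0 0;20 0 0 0.007 0 0 0;20 0 0 0.007 0 0 0;20 0 0 0 0 0 0"
}}

```text
t: 25.2
tcp_pos: [0.4742, 0.2441, 0.2029]
tcp_rot: [-0.0, 0.042, 0.999, -0.0]
force: [2.0, -0.1, -0.1]
grip_width: 0.0412
```

```bash
python3 q.py
```

```text
25.2 [0.47424 0.24412 0.20286] [ 1.99 -0.05 -0.07] [ 0.023 -0.63   0.08 ]
```

Call:
{"op": "jog_arm", "data": {
  "steps": "20 0 0 0.007 0 0 0;20 0 0 0.007 0 0 0;20 0 0 0.007 0 0 0;20 0 0 0.007 0 0 0;20 0 0 0 0 0 0"
}}

```text
t: 25.7
tcp_pos: [0.4742, 0.2441, 0.1943]
tcp_rot: [-0.0, 0.042, 0.999, -0.0]
force: [3.1, -0.2, -1.8]
grip_width: 0.0417
```

```bash
python3 q.py
```

```text
25.7 [0.47419 0.24406 0.1943 ] [ 3.09 -0.22 -1.8 ] [-0.034 -1.43   0.041]
```

Call:
{"op": "jog_arm", "data": {
  "steps": "20 0 0 0.007 0 0 0;20 0 0 0.007 0 0 0;20 0 0 0.007 0 0 0;20 0 0 0.007 0 0 0;20 0 0 0 0 0 0"
}}

```text
t: 26.2
tcp_pos: [0.4741, 0.2441, 0.1859]
tcp_rot: [-0.0, 0.042, 0.999, -0.0]
force: [3.3, 0.4, -3.3]
grip_width: 0.0411
```

```bash
python3 q.py
```

```text
26.2 [0.47406 0.24407 0.1859 ] [ 3.32  0.44 -3.32] [-0.    -1.328 -0.066]
```

Call:
{"op": "jog_arm", "data": {
  "steps": "20 0 0 0.007 0 0 0;20 0 0 0.007 0 0 0;20 0 0 0.007 0 0 0;20 0 0 0.007 0 0 0;20 0 0 0 0 0 0"
}}

```text
t: 26.7
tcp_pos: [0.4741, 0.2441, 0.1776]
tcp_rot: [-0.0, 0.042, 0.999, -0.0]
force: [2.7, -0.7, -1.7]
grip_width: 0.0414
```

```bash
python3 q.py
```

```text
26.7 [0.4741  0.24412 0.17759] [ 2.73 -0.68 -1.69] [ 0.081 -1.32   0.033]
```

Call:
{"op": "jog_arm", "data": {
  "steps": "20 0 0 0.007 0 0 0;20 0 0 0.007 0 0 0;20 0 0 0.007 0 0 0;20 0 0 0.007 0 0 0;20 0 0 0 0 0 0"
}}

```text
t: 27.2
tcp_pos: [0.474, 0.2441, 0.1691]
tcp_rot: [-0.0, 0.042, 0.999, -0.0]
force: [3.4, 0.6, -2.4]
grip_width: 0.0407
```

```bash
python3 q.py
```

```text
27.2 [0.47403 0.24408 0.16912] [ 3.37  0.56 -2.44] [ 0.037 -1.416  0.031]
```

Call:
{"op": "jog_arm", "data": {
  "steps": "20 0 0 0.007 0 0 0;20 0 0 0.007 0 0 0;20 0 0 0.007 0 0 0;20 0 0 0.007 0 0 0;20 0 0 0.007 0 0 0;20 0 0 0.007 0 0 0;20 0 0 0 0 0 0;20 0 0 0 0 0 0"
}}

```text
t: 28.0
tcp_pos: [0.474, 0.244, 0.1566]
tcp_rot: [-0.0, 0.042, 0.999, -0.0]
force: [2.5, -0.3, -3.8]
grip_width: 0.0412
```

```bash
python3 q.py
```

```text
28.0 [0.47396 0.24401 0.1566 ] [ 2.52 -0.28 -3.79] [ 0.056 -1.313 -0.03 ]
```

Call:
{"op": "jog_arm", "data": {
  "steps": "20 0 0 0.003 0 0 0;20 0 0 0.003 0 0 0;20 0 0 0.003 0 0 0;20 0 0 0 0 0 0"
}}

```text
t: 28.4
tcp_pos: [0.4741, 0.2441, 0.1543]
tcp_rot: [-0.0, 0.042, 0.999, 0.0]
force: [2.8, -0.2, -2.7]
grip_width: 0.041
```

```bash
python3 - <<'E'
exec(open('q.py').read())
save('scene','s7.png');im=cv2.imread('pics/s7.png');s=get_calibration('scene');x,y=proj(s,[.4735,.2434,.15]).astype(int)
cv2.imwrite('pics/s7z.png',cv2.convertScaleAbs(cv2.resize(im[y-50:y+50,x-50:x+50],(600,600),interpolation=2),alpha=1.6))
E
```

```text
28.4 [0.47415 0.24414 0.15429] [ 2.82 -0.18 -2.66] [ 0.002 -1.061  0.028]
```

View pics/s7z.png

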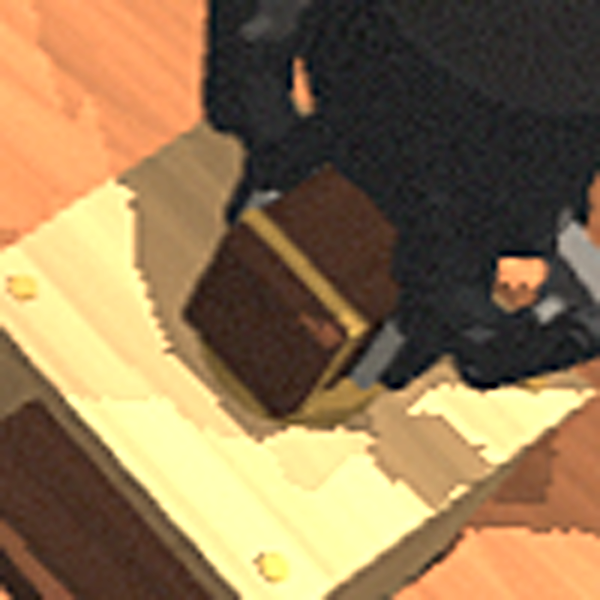

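Call:
{"op": "jog_arm", "data": {
  "steps": "20 0 0 0.003 0 0 0;20 0 0 0.003 0 0 0;20 0 0 0 0 0 0"
}}

```text
t: 28.75
tcp_pos: [0.4742, 0.2441, 0.1524]
tcp_rot: [-0.0, 0.042, 0.999, 0.0]
force: [1.5, 0.4, -1.5]
grip_width: 0.0412
```

```bash
python3 q.py
```

```text
28.75 [0.47416 0.24413 0.15242] [ 1.49  0.44 -1.53] [ 0.029 -1.014  0.054]
```

Call:
{"op": "jog_arm", "data": {
  "steps": "20 0 0 0.002 0 0 0;20 0 0 0 0 0 0;20 0 0 0 0 0 0"
}}

```text
t: 29.05
tcp_pos: [0.4741, 0.2441, 0.1519]
tcp_rot: [-0.0, 0.042, 0.999, -0.0]
force: [2.0, -0.7, -1.9]
grip_width: 0.0413
```

```bash
python3 q.py
```

```text
29.05 [0.47415 0.24413 0.15189] [ 2.04 -0.7  -1.85] [ 0.    -0.973 -0.015]
```

Call:
{"op": "jog_arm", "data": {
  "steps": "20 0 0 0.002 0 0 0;20 0 0 0 0 0 0;20 0 0 0 0 0 0"
}}

```text
t: 29.35
tcp_pos: [0.4742, 0.2441, 0.1513]
tcp_rot: [-0.0, 0.042, 0.999, -0.0]
force: [0.6, -0.3, -1.1]
grip_width: 0.0412
```

```bash
python3 q.py
```

```text
29.35 [0.47417 0.24414 0.15133] [ 0.63 -0.29 -1.12] [-0.018 -1.004 -0.038]
```

Call:
{"op": "jog_arm", "data": {
  "steps": "20 0 0 0.002 0 0 0;20 0 0 0 0 0 0;20 0 0 0 0 0 0"
}}

```text
t: 29.65
tcp_pos: [0.4742, 0.2441, 0.1507]
tcp_rot: [-0.0, 0.042, 0.999, -0.0]
force: [2.1, -0.4, -1.7]
grip_width: 0.0411
```

```bash
python3 q.py
```

```text
29.65 [0.47416 0.24414 0.15071] [ 2.11 -0.42 -1.73] [-0.071 -1.03   0.015]
```

Call:
{"op": "jog_arm", "data": {
  "steps": "20 0 0 0.002 0 0 0;20 0 0 0 0 0 0;20 0 0 0 0 0 0"
}}

```text
t: 29.95
tcp_pos: [0.4742, 0.2442, 0.1502]
tcp_rot: [0.0, 0.042, 0.999, 0.0]
force: [2.7, 0.6, -1.6]
grip_width: 0.0412
```

```bash
python3 q.py
```

```text
29.95 [0.4742  0.24416 0.15018] [ 2.74  0.63 -1.61] [-0.037 -1.08   0.007]
```

Call:
{"op": "jog_arm", "data": {
  "steps": "20 0 0 0.0015 0 0 0;20 0 0 0 0 0 0;20 0 0 0 0 0 0"
}}

```text
t: 30.25
tcp_pos: [0.4742, 0.2441, 0.1501]
tcp_rot: [0.0, 0.042, 0.999, 0.0]
force: [-0.4, -0.8, 5.6]
grip_width: 0.0412
```

```bash
python3 q.py
```

```text
30.25 [0.47425 0.24414 0.15008] [-0.36 -0.77  5.57] [-0.38  -0.083 -0.04 ]
```

Call:
{"op": "jog_arm", "data": {
  "steps": "20 0 0 0.001 0 0 0;20 0 0 0 0 0 0;20 0 0 0 0 0 0"
}}

```text
t: 30.55
tcp_pos: [0.4743, 0.2442, 0.1501]
tcp_rot: [0.0, 0.042, 0.999, 0.0]
force: [-1.5, -1.3, 8.4]
grip_width: 0.0414
```

```bash
python3 - <<'E'
exec(open('q.py').read())
save('scene','s8.png');save('wrist','w8.png');im=cv2.imread('pics/s8.png');s=get_calibration('scene');x,y=proj(s,[.4735,.2434,.15]).astype(int)
cv2.imwrite('pics/s8z.png',cv2.convertScaleAbs(cv2.resize(im[y-50:y+50,x-50:x+50],(600,600),interpolation=2),alpha=1.6))
E
```

```text
30.55 [0.47428 0.24418 0.1501 ] [-1.47 -1.3   8.42] [-0.513  0.371 -0.066]
```

View pics/s8z.png

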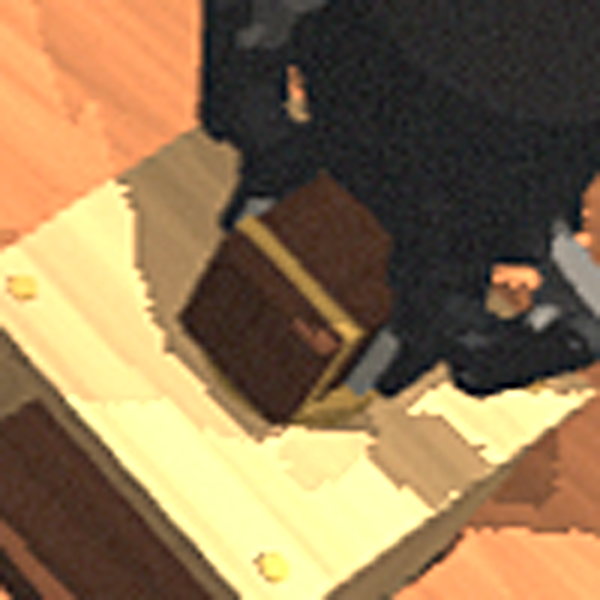

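View pics/w8.png

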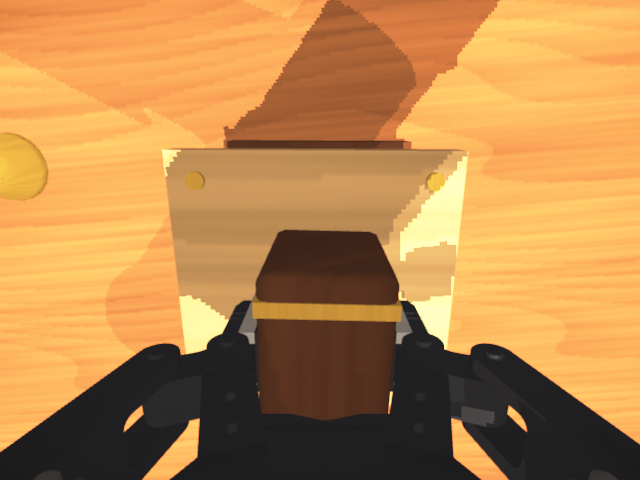

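Call:
{"op": "jog_arm", "data": {
  "steps": "30 0 0 -0.0005 0 0 0;40 0 0 0 0 0 0;48 0 0 0 0 0 0;52 0 0 0 0 0 0;56 0 0 0 0 0 0;60 0 0 0 0 0 0;70 0 0 0 0 0 0;75 0 0 0 0 0 0;75 0 0 0 0 0 0",
  "grip_force": 25
}}

```text
t: 31.55
tcp_pos: [0.4741, 0.2441, 0.1495]
tcp_rot: [-0.0, 0.042, 0.999, -0.0]
force: [0.1, -0.2, -0.4]
grip_width: 0.0639
```

```bash
python3 - <<'E'
exec(open('q.py').read())
print(o['grip_width'])
save('scene','s9.png');save('wrist','w9.png');im=cv2.imread('pics/s9.png');s=get_calibration('scene');x,y=proj(s,[.4735,.2434,.15]).astype(int)
cv2.imwrite('pics/s9z.png',cv2.convertScaleAbs(cv2.resize(im[y-50:y+50,x-50:x+50],(600,600),interpolation=2),alpha=1.6))
E
```

```text
31.55 [0.47415 0.24412 0.14948] [ 0.12 -0.23 -0.37] [0.023 0.015 0.028]
0.06385370279829546
```

View pics/s9z.png

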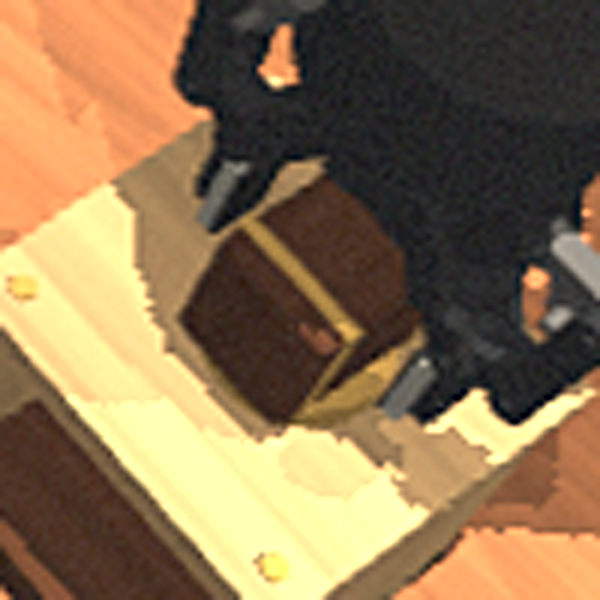

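View pics/w9.png

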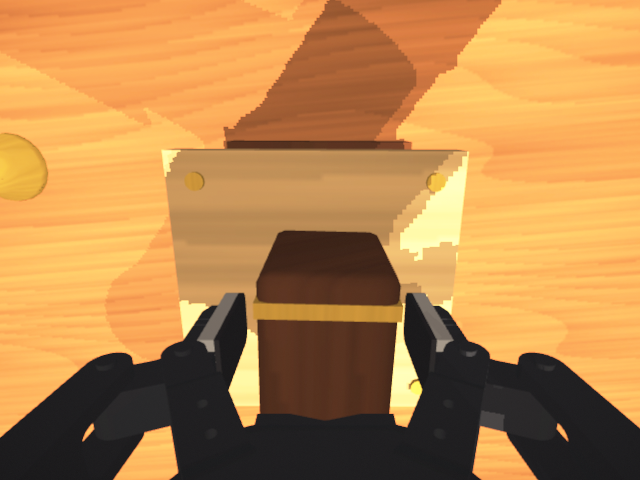

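The mallet did not move on release (head at zoom ~(300,310) in the scene, unchanged); both pads are clear. Retreat straight up.

Call:
{"op": "jog_arm", "data": {
  "steps": "85 0 0 -0.01 0 0 0;85 0 0 -0.03 0 0 0;85 0 0 -0.06 0 0 0;85 0 0 -0.08 0 0 0;85 0 0 -0.08 0 0 0;85 0 0 -0.08 0 0 0;85 0 0 -0.08 0 0 0;85 0 0 -0.05 0 0 0;85 0 0 0 0 0 0;85 0 0 0 0 0 0"
}}

```text
t: 32.65
tcp_pos: [0.4741, 0.2442, 0.2909]
tcp_rot: [0.0, 0.042, 0.999, 0.0]
force: [-0.3, -0.7, -0.1]
grip_width: 0.0725
```

```bash
python3 - <<'E'
exec(open('q.py').read())
im=save('scene','s10.png');save('wrist','w10.png');save('top','t10.png')
im=cv2.imread('pics/s10.png');s=get_calibration('scene');x,y=proj(s,[.4735,.2434,.15]).astype(int)
cv2.imwrite('pics/s10z.png',cv2.resize(im[y-60:y+80,x-70:x+70],(600,600),interpolation=2))
f=lambda p:((proj(s,p)-[x-70,y-60]+.5)*600/140).round(0)
a=np.radians(-4.8)
for sx in(-1,1):
  for sy in(-1,1):
    q=np.array([.4741+.033*sx*np.cos(a)-.021*sy*np.sin(a),.2441+.033*sx*np.sin(a)+.021*sy*np.cos(a)]);print(sx,sy,f([*q,.196]),f([*q,.144]))
E
```

```text
32.65 [0.47406 0.24415 0.29095] [-0.32 -0.66 -0.15] [-0.009  0.022  0.008]
-1 -1 [360. 131.] [320. 193.]
-1 1 [441. 209.] [396. 269.]
1 -1 [239. 213.] [205. 273.]
1 1 [319. 297.] [280. 353.]
```

View pics/s10z.png

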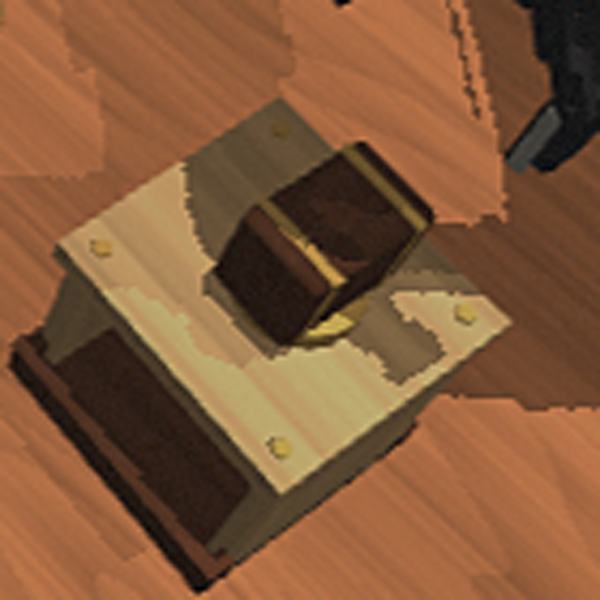

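View pics/t10.png

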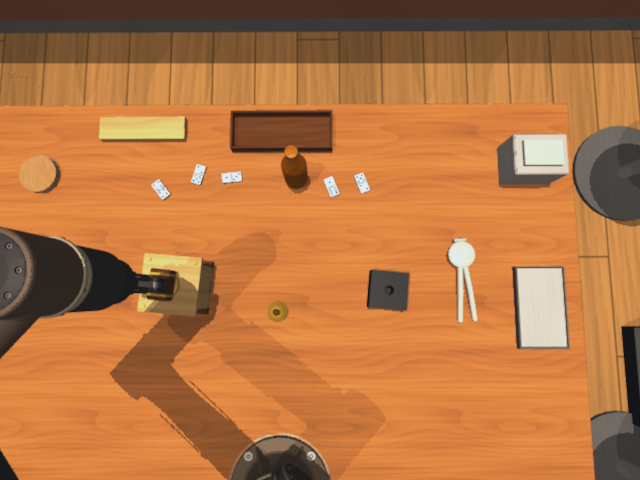

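View pics/w10.png

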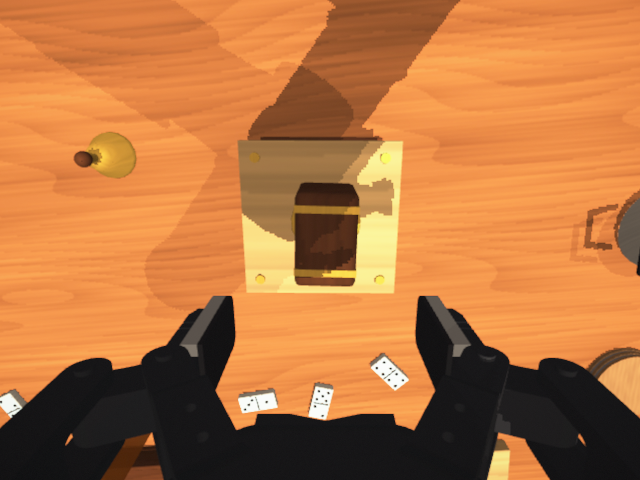

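```bash
python3 - <<'E'
from h import *
for q in ('mallet_head','well'):
    snapshot('scene'); print(q,spot_in('scene',q)[:1])
print(finish_job())
E
```

```text
mallet_head [{'rect': [466.0, 280.3, 54.8, 48.5], 'conf': 0.87}]
well [{'rect': [421.4, 272.5, 117.8, 115.3], 'conf': 0.81}]
the job is handed in; nothing more can be done
None
```

The mallet is in the well stand with its head seated on the brass collar, and I handed the job in about 33 s into the 72 s limit. The robot was touching nothing at that point.

- **Finding the bore:** I lowered the pin into the collar and touched its wall on opposite sides in x and y, at about 1–4 N. That put the axis at about (0.4742, 0.2440), within 1 mm of what the wrist camera showed.
- **Descent:** The handle went through the collar without resistance. It met the flap where expected and pushed it aside with about 5 N, then lowered slowly in short rows.
- **Seating:** It came to a firm stop at TCP z = 0.150, where I had worked out 0.1498 for the head fully home. The press on the stand was about 11 N against the 30 N limit. The mallet did not move when I let go.
- **Last checks:** Pictures show the head on the collar with no visible gap. The bell, bottle, squeezer and dominoes in view are where they were.
- **Not confirmed:**
  - The flap angle could not be seen, so I inferred it from the forces and the depth.
  - The outline drawn from my estimate was off by 1–3 pixels at the head's corners, probably because its edges are rounded.
  - The contact directions from the y probes put the bore's x centre between 0.473 and 0.475, so I went by where the wall was touched on opposite sides instead.

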